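Centre the coupe on the portion scale and record its weight

ROBOT

A 7-joint arm with a two-finger parallel gripper is mounted at the origin on the work surface. World frame = base frame: x ahead of the robot, y to its left, z up, the work surface at z = 0. Lengths are in m, angles in rad, forces in N, time in s.
With the tool pointing down it reaches from about 0.4 to 0.85 m from the base axis. Payload 6.9 kg.
Tool frame: the origin (TCP) lies at the very end of the fingers, on their centre line; the grasp point (between the pads) lies behind it (manip.grip_point_offset is the z of the grasp point in the tool frame, in m); z points along the fingers, y is the direction in which the jaws open and shut (so a half turn about z gives the same grasp; the last joint's range is limited). The gripper opens to 85 mm and grips with 20 to 120 N. Pads are 22 mm wide; open, the fingers measure 114 mm over their backs; the gripper's body (76 mm by 85 mm) begins 54 mm behind the grasp point. The pads swing forward as they close: fully open they stand 13 mm farther back than shut.
Start: joints at [1.333, 0.507, -0.238, 1.5, 0.126, 1.149, -0.155], TCP at [0.21, -0.589, 0.231] pointing down, gripper open.
Joint ranges: [-3.08, 3.08], [-0.24, 2.05], [-1.43, 1.35], [0, 2.5], [-1.52, 4.66], [0.17, 1.96], [-2.89, 2.89]. Speed limits (rad/s): [2.39, 2.39, 3.14, 3.14, 3.14, 3.14, 3.14].

INTERFACE

Orientations are given as a unit quaternion [x, y, z, w].
In Python, from cell import get_obs, cams, manip, models gives the robot as it stands.
- The arm moves only by the tool apply_moves, never from a script. Its argument "steps" is one flat list of numbers, 5 for each row, row after row: the shift along the world's x, y, z in m, then the turn about the world's z in degrees, then the closure, from -1 (fully open) to 1 (shut). In form: [x, y, z, roll, fingers, x, y, z, roll, fingers, ...]. A call has 1 to 10 rows; each row is the pose to reach, as a shift and turn from the pose commanded when the call began; what a row does not reach only later rows make up. A row lasts 1/10 s, in which the tool goes at most 50 mm and 8.59 degrees, less where a joint would pass 70% of its speed; a pose out of reach is approached as far as the arm can. A call with a gripper value outside its range is refused whole. The fingers move at their own pace and stop on an object; the grip force is fixed at half the most. Time passes only in rows, so rows that repeat a pose let the fingers close. It gives the time, the measured TCP pose, the force and the opening at its end, in the units of the state.
- get_obs(): the state, without advancing time (a new reading comes with each control period).
- cams.grab_frame(name): name is "side" or "top"; returns the picture (480x640x3 uint8, red, green, blue); there is no depth.
- cams.camera_model(name): a dict with "fx", "fy", "cx", "cy" (pixels), "dist" ([k1, k2, p1, p2, k3] as OpenCV has them; the pictures are not rectified), "R" (3x3) and "t" (3): a world point X has camera coordinates R X + t. Camera axes: x right, y down, z forward; pixel columns grow to the right and rows downward; lengths in m; the calibration is good to about 2 mm. A picture is of the moment at which its call begins. camera_model takes no time and is no camera call.
- manip.hand_in(): hands the job in, once; it reports no verdict.
Trained networks look in the newest picture that a camera, given by its name, has taken for a name from the list of things; names that differ only in an ending like _2 or _b are one class to them, and where a whole thing is asked for, a point or a joint stands for the part that bears it (a point fixed in the world has none). Each returns a list of dicts, best first, with "confidence" (0 to 1); they miss things now and then, are a little off and sometimes report something else, mostly with a low value. They report only what shows in the picture. A call takes as long as a camera call. They do not tell look-alikes from the thing itself.
- models.recognise(name, camera): "extent" ([centre column, centre row, width, height] in pixels, round what is visible of it).
The state is a dict: "t": time; "joint_pos": joint angles; "joint_velocities": joint speeds; "tau": joint torques, N m; "tool_pos": TCP position; "orientation": TCP orientation; "wrist_force": force on the tool from outside, world axes, zero at the start; "moment": the same for the moment, N m; "grip_width": opening from 0.0 (shut) to 1.0 (fully open).
Only numpy, scipy, OpenCV 4.12 (cv2) and the standard library are available. Lean on these libraries where they do the work, as an engineer would, in place of code of your own. Each camera call takes 0.05 s, during which the arm holds its last target. There are 200 camera calls.

TASK

The little porcelain coupe of cherry tomatoes was put down well off the middle of the portion scale's round steel pan. Nudge it to the middle of the pan with light touches of the fingertips against its belly, without gripping, lifting or tipping it; then, once it stands free and still in the middle, press the green key on the scale's console fully down and let it come up again, so that the weight is recorded. Knock nothing else about.

Things in the scene. Friction and masses are not known exactly. Their poses are not given: they have to be found in the camera images.
- coupe: white footed cup heaped with red tomatoes, 0.27 kg, top-heavy: standing ring 36 mm wide under a 44 mm foot 6 mm high, stem 18 mm wide to 16 mm up, round bowl widest (72 mm) 40 mm up, rim 68 mm wide 56 mm up, tomatoes to 68 mm. Origin under the foot's centre, z up. Friction on the pan about 0.3: pushed slowly at the belly it slides; at the rim, fast or hard it rocks and falls
- scale: white portion scale standing firmly on the table (it does not shift), 230 mm long (x) by 190 mm wide (y), housing top and console 42 mm above the table. Origin on the table under the middle of the housing; its x axis points from the console (the robot's side) to the pan
- pan_centre (a point): centre of the upper face of the scale's flat round steel pan, 140 mm diameter, no rim, 62 mm above the table, marked by a thin grey ring of 55 mm diameter; it lies 40 mm from the scale's origin along the scale's +x
- key_top (a point): centre of the top of the green round record key, 26 mm diameter, 8 mm above the console and 50 mm above the table at rest; it lies 80 mm from the scale's origin along the scale's -x and 36 mm along its -y, and moves with the key
- record_key (a joint): travel of the green key in m: 0 at rest, 0.004 fully down, pressed straight down against a spring (about 1 N to start, 4 N fully down); it springs back when released
- spare_coupe_a: empty white coupe waiting on the table to the left of the scale, same shape as the full one, 72 mm wide, 56 mm high; origin under its foot
- spare_coupe_b: empty white coupe waiting on the table to the right of the scale, same shape, 72 mm wide, 56 mm high; origin under its foot
- gherkin_jar: green glass jar, 72 mm wide, 115 mm high; origin under its centre
- butter_tub: yellow tub with a clear lid, 158 x 112 mm, 66 mm high; origin under its centre
- juice_carton: white and green drink carton, 64 x 64 mm, 201 mm high; origin under its centre
- cup_stack: stack of upturned paper cups, 73 mm wide, 165 mm high, very light; origin under its centre
- serving_spoon: serving spoon lying on the table, 220 mm long along its x axis, under 25 mm high; origin under its middle
Things that resemble listed ones, but are neither listed nor needed, are in the scene too. Leave any blue or yellow look-alike of the coupe alone.

How it is judged:
On the way, in this order (a step that is already met when the one before it is completed fails the run):
1. the coupe stands free, upright and still in the middle of the pan (horizontal distance between coupe and pan_centre below 0.008 m and angle between coupe's own z axis and vertical below 0.05 rad and z of coupe in the frame of pan_centre between -0.003 and 0.003 m and linear speed of coupe below 0.01 m/s and angular speed of coupe below 0.15 rad/s and contact force between the arm and coupe below 0.02 N), for 0.3 s.
2. the green key is pressed fully down (value of joint record_key above 0.003 m), for 0.1 s.
At the end, for the whole second after the job is handed in: The coupe stands upright (within 0.05 rad) and still on the pan, its foot's centre within 8 mm of the pan's centre, and the green key has been pressed (over 3 mm) after that and is up again (under 0.8 mm) (horizontal distance between coupe and pan_centre below 0.008 m and angle between coupe's own z axis and vertical below 0.05 rad and z of coupe in the frame of pan_centre between -0.003 and 0.003 m and linear speed of coupe below 0.01 m/s and angular speed of coupe below 0.15 rad/s and value of joint record_key below 0.0008 m); the robot touches nothing.
It fails at once if the coupe is lifted off the pan or knocked off it (z of coupe in the frame of pan_centre above 0.01 m or z of coupe in the frame of pan_centre below -0.012 m).
It fails at once if the coupe is tipped (more than 0.3 rad) (angle between coupe's own z axis and vertical above 0.3 rad).
It fails at once if the coupe is gripped or pushed hard (more than 6 N) (contact force between the arm and coupe above 6 N).
It fails at once if the key is pressed while the coupe is off the middle (value of joint record_key above 0.003 m and horizontal distance between coupe and pan_centre above 0.01 m).
It fails at once if something else on the table is knocked about (moved more than 20 mm) (distance of any of spare_coupe_a, spare_coupe_b, gherkin_jar, butter_tub, juice_carton, cup_stack, serving_spoon from where it was at the start of the episode above 0.02 m).
It also fails if it takes over 51 s, if anything falls off the work surface, if the arm or the gripper's body presses on something with over 40 N, if the wrist force passes 120 N, or if a joint passes its speed limit or range.

## Working session

There is one attempt and no reset: what is moved stays moved. The work goes in short steps, Python scripts to look and compute and a tool call to move; the robot and the scene stay as the last step left them, time stands still between calls to the robot, and variables do not carry over. Pictures are saved under pics/ and viewed, about 8 in all and at most 12, crops included, and the job is handed in when it is done.

Besides the shell and the picture viewer there is one more tool, called after ">>>" in YAML: its name, and indented under it one key for each argument. apply_moves: Moves the arm, as the interface text tells. Its arguments: {"type":"object","properties":{"steps":{"type":"array","items":{"type":"number"}}},"required":["steps"]}

```bash
mkdir -p pics; cat > h.py <<'E'
import numpy as np, cv2
from cell import get_obs, cams, manip, models
def grab(n,f):
    im=cams.grab_frame(n); cv2.imwrite('pics/'+f,im[:,:,::-1]); return im
def M(n):
    m=cams.camera_model(n); K=np.array([[m['fx'],0,m['cx']],[0,m['fy'],m['cy']],[0,0,1.]])
    return K,np.array(m['dist'],float),np.array(m['R'],float),np.array(m['t'],float)
def ray(n,uv):
    K,d,R,t=M(n); p=cv2.undistortPoints(np.array([[uv]],float),K,d)[0,0]
    return -R.T@t, R.T@np.array([p[0],p[1],1])
def onz(n,uv,z):
    c,r=ray(n,uv); return c+r*(z-c[2])/r[2]
def proj(n,X):
    K,d,R,t=M(n); return cv2.projectPoints(np.atleast_2d(np.array(X,float)),cv2.Rodrigues(R)[0],t,K,d)[0][:,0]
def tri(a,b):
    (c1,r1),(c2,r2)=ray('top',a),ray('side',b)
    A=np.stack([r1,-r2],1); s=np.linalg.lstsq(A,c2-c1,rcond=None)[0]
    p,q=c1+s[0]*r1,c2+s[1]*r2; return (p+q)/2,np.linalg.norm(p-q)
E
python3 - <<'E'
from h import *
np.set_printoptions(precision=3,suppress=True)
for c in('top','side'):
    grab(c,c+'0.png'); K,d,R,t=M(c); print(c,K[0,0],'cam at',-R.T@t,'fwd',R[2])
    for n in('coupe','scale','key_top','spare_coupe_a','gherkin_jar','butter_tub','juice_carton','cup_stack','serving_spoon'):
        print(n,[(np.round(x['extent']).tolist(),round(x['confidence'],2)) for x in models.recognise(n,c)][:4])
o=get_obs();print(o['t'],o['tool_pos'],o['orientation'],manip.grip_point_offset)
E
```

```text
top 531.9206956482379 cam at [0.42  0.01  1.222] fwd [ 0.095 -0.008 -0.995]
coupe [([439.0, 220.0, 31.0, 35.0], 0.95), ([202.0, 178.0, 34.0, 35.0], 0.78), ([324.0, 210.0, 36.0, 36.0], 0.7), ([323.0, 320.0, 29.0, 28.0], 0.69)]
scale [([322.0, 221.0, 112.0, 116.0], 0.66), ([346.0, 251.0, 13.0, 17.0], 0.3)]
key_top []
spare_coupe_a [([249.0, 236.0, 32.0, 32.0], 0.86), ([378.0, 178.0, 35.0, 33.0], 0.59)]
gherkin_jar [([130.0, 196.0, 50.0, 34.0], 0.73)]
butter_tub [([132.0, 283.0, 59.0, 74.0], 0.78)]
juice_carton [([442.0, 314.0, 48.0, 88.0], 0.51)]
cup_stack [([530.0, 190.0, 55.0, 40.0], 0.58)]
serving_spoon [([444.0, 315.0, 47.0, 94.0], 0.6)]
side 554.2760824642028 cam at [-0.194  0.713  0.751] fwd [ 0.595 -0.584 -0.553]
coupe [([187.0, 285.0, 36.0, 34.0], 0.93), ([392.0, 292.0, 36.0, 36.0], 0.81), ([311.0, 227.0, 29.0, 30.0], 0.55)]
scale [([314.0, 257.0, 129.0, 76.0], 0.59), ([191.0, 385.0, 111.0, 94.0], 0.51)]
key_top [([355.0, 249.0, 8.0, 12.0], 0.49)]
spare_coupe_a [([327.0, 214.0, 28.0, 25.0], 0.7), ([271.0, 287.0, 33.0, 36.0], 0.69)]
gherkin_jar [([130.0, 323.0, 52.0, 63.0], 0.78)]
butter_tub [([192.0, 383.0, 106.0, 98.0], 0.88)]
juice_carton [([472.0, 178.0, 39.0, 71.0], 0.68)]
cup_stack [([415.0, 160.0, 32.0, 63.0], 0.92)]
serving_spoon [([460.0, 247.0, 88.0, 27.0], 0.75)]
1.0 [ 0.21  -0.589  0.231] [ 0.985  0.171  0.    -0.   ] -0.0187
```

View pics/top0.png

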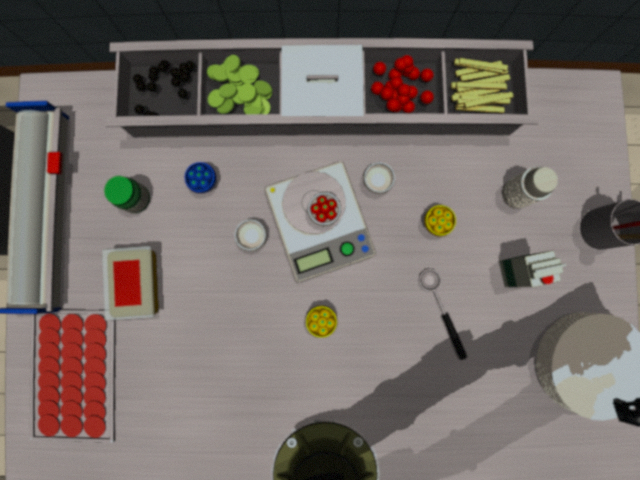

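View pics/side0.png

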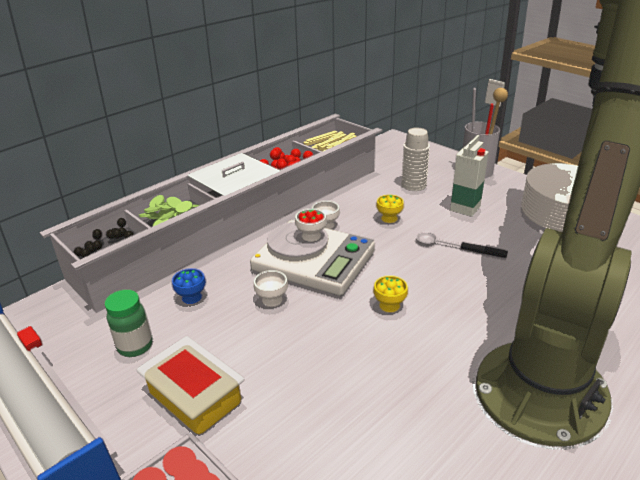

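Top view: the red-filled coupe on the pan is at (324,209). The look-alikes are yellow at (439,220) and (321,321), blue at (201,178), and empty white spares at (251,235) and (378,178). The green key is at (347,249); the blue keys beside it are not wanted. In the side view the coupe is at (311,224) and the key at (352,246). I choose the red-filled coupe on the pan and check it in one close crop, while measuring.

```bash
cat >> h.py <<'E'
def blob(im,lo,hi,box,smin=120,vmin=60):
    x0,y0,x1,y1=box; h=cv2.cvtColor(im,cv2.COLOR_RGB2HSV)[y0:y1,x0:x1]
    m=((h[...,0]>=lo)&(h[...,0]<=hi)&(h[...,1]>smin)&(h[...,2]>vmin)).astype(np.uint8)
    n,l,s,c=cv2.connectedComponentsWithStats(m); i=1+np.argmax(s[1:,4]); return c[i]+[x0,y0],s[i]
E
python3 - <<'E'
from h import *
np.set_printoptions(precision=4,suppress=True)
t=cv2.imread('pics/top0.png')[:,:,::-1]; s=cv2.imread('pics/side0.png')[:,:,::-1]
kt=blob(t,45,80,(330,235,360,262)); ks=blob(s,45,80,(340,235,362,256)); print(kt,ks)
key,e=tri(kt[0],ks[0]); print('key',key,e, onz('top',kt[0],.05),onz('side',ks[0],.05))
# housing corners top
a=cv2.resize(t[155:285,255:385],(600,600),interpolation=cv2.INTER_CUBIC)
b=cv2.resize(s[195:297,245:380],(794,600),interpolation=cv2.INTER_CUBIC)
cv2.imwrite('pics/ct.png',a[:,:,::-1]);cv2.imwrite('pics/cs.png',b[:,:,::-1])
E
```

```text
(array([346.6935, 248.3548]), array([ 11,   7,  12,  13, 124], dtype=int32)) (array([351.7083, 246.9861]), array([ 6,  8, 12,  8, 72], dtype=int32))
key [ 0.5039 -0.0517  0.0451] 2.8449237914386625e-05 [ 0.5036 -0.0515  0.05  ] [ 0.4991 -0.0465  0.05  ]
```

View pics/ct.png

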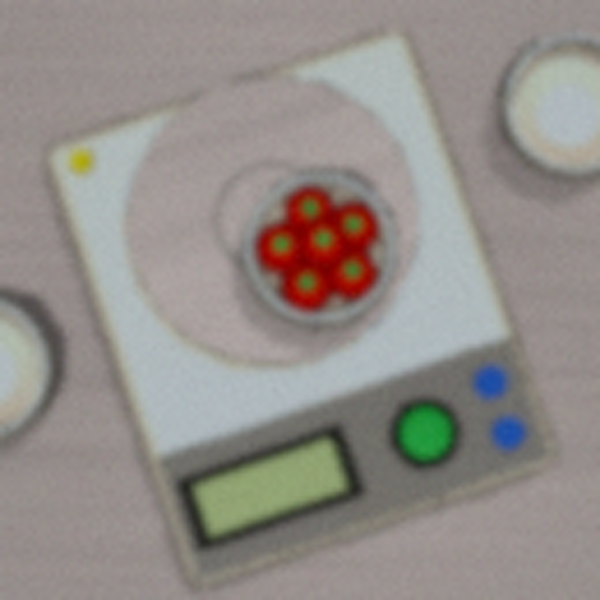

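View pics/cs.png

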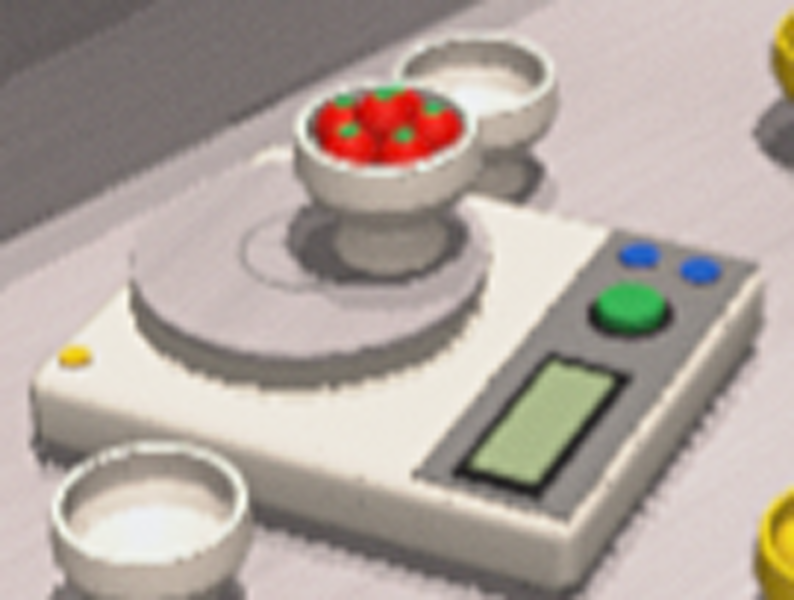

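The top crop (4.615x) shows the pan circle spanning x 124–418, y 72–367; the rim of the red-filled coupe spans x 238–398, y 170–326. Housing corners are (50,155), (402,35), (555,462) and (195,588). The side crop (5.88x) shows the pan at x 130–490 with its bottom edge at y 357, and the coupe's rim at x 296–480. The target is confirmed, and the coupe sits off toward the robot and to the right.

```bash
python3 - <<'E'
from h import *
from scipy.optimize import least_squares
np.set_printoptions(precision=4,suppress=True)
T=lambda x,y:np.array([(x+.5)*130/600-.5+255,(y+.5)*130/600-.5+155])
S=lambda x,y:np.array([(x+.5)*135/794-.5+245,(y+.5)*102/600-.5+195])
th=np.linspace(0,2*np.pi,180)
def circ(n,c,r):
    p=proj(n,np.c_[c[0]+r*np.cos(th),c[1]+r*np.sin(th),np.full(180,c[2])]); return p.min(0),p.max(0)
def ext(c,r,top,side,usey):
    a,b=circ('top',c,r); e=[a-T(top[0],top[2]),b-T(top[1],top[3])]
    a,b=circ('side',c,r); l=S(side[0],0)[0];R=S(side[1],0)[0]; f=[a[0]-l,b[0]-R]
    if usey: f.append(b[1]-S(0,side[2])[1])
    return np.r_[np.concatenate(e),f]
pan=least_squares(lambda c:ext(c,.07,(124,418,72,367),(130,490,357),True),[.6,0,.062]);print('pan free z',pan.x,pan.fun)
p2=least_squares(lambda c:ext([*c,.062],.07,(124,418,72,367),(130,490,357),True),[.6,0]);print('pan',p2.x,p2.fun)
c=[onz('top',T(*q),.042) for q in((50,155),(402,35),(555,462),(195,588))]
print('corners',c); m=np.mean(c,0); ax=(c[0]+c[1]-c[2]-c[3])/2; yaw=np.arctan2(ax[1],ax[0]); print('origin',m,'len',np.linalg.norm(ax),'yaw',np.degrees(yaw))
R=np.array([[np.cos(yaw),-np.sin(yaw)],[np.sin(yaw),np.cos(yaw)]]); print('pan pred',m[:2]+R@[.04,0],'key pred',m[:2]+R@[-.08,-.036])
co=least_squares(lambda c:ext(c,.035,(238,398,170,326),(296,480,0),False),[.57,0,.11]);print('coupe rim',co.x,co.fun)
# coupe by reds in both
t=cv2.imread('pics/top0.png')[:,:,::-1]; s=cv2.imread('pics/side0.png')[:,:,::-1]
def red(im,b):
    x0,y0,x1,y1=b; q=im[y0:y1,x0:x1].astype(int); m=(q[...,0]>110)&(q[...,1]<70)&(q[...,2]<70); m=cv2.morphologyEx(m.astype(np.uint8),cv2.MORPH_CLOSE,np.ones((5,5)));v,u=np.nonzero(m); return np.array([u.mean()+x0,v.mean()+y0])
a,b=red(t,(300,190,350,230)),red(s,(290,205,330,230)); print(a,b,tri(a,b),onz('top',a,.12),onz('side',b,.12))
for n,uvt,z in(('sa',(251,235),.056),('sb',(378,178),.056)): print(n,onz('top',uvt,z))
E
```

```text
pan free z [0.6055 0.0213 0.0605] [ 0.2931  0.8085 -0.018  -0.4393 -0.3845 -0.0709 -0.144 ]
pan [0.6051 0.0215] [ 0.1439  0.8445 -0.0839 -0.3199 -0.396  -0.0234 -0.5941]
corners [array([0.641 , 0.1294, 0.042 ]), array([ 0.6997, -0.0429,  0.042 ]), array([ 0.4895, -0.1145,  0.042 ]), array([0.4302, 0.0592, 0.042 ])]
origin [0.5651 0.0078 0.042 ] len 0.22206638497205344 yaw 18.628016035921938
pan pred [0.603  0.0206] key pred [ 0.5008 -0.0519]
coupe rim [ 0.5791 -0.      0.1454] [ 0.2306 -0.0445 -0.1987  0.0529 -0.3804  0.3501]
[324.1127 208.7324] [309.8539 216.5297] (array([ 0.5831, -0.0011,  0.1153]), np.float64(0.0012424554715640495)) [ 0.582  -0.0015  0.12  ] [0.5778 0.0046 0.12  ]
sa [0.534  0.1595 0.056 ]
sb [ 0.66   -0.1229  0.056 ]
```

>>> apply_moves:
  steps: [0.024,0.041,0.005,2.2,0,0.048,0.082,0.01,4.4,0,0.072,0.123,0.01,6.6,0,0.096,0.164,0.01,8.8,0,0.12,0.205,0.01,11,0,0.144,0.246,0.01,13.2,0,0.168,0.287,0.01,15.4,0,0.192,0.328,0.01,17.6,0,0.216,0.369,0.01,19.8,0,0.24,0.41,0.01,22,0]

```text
t: 2.0
tool_pos: [0.4508, -0.177, 0.2416]
orientation: [0.934, 0.356, 0.0, 0.0]
wrist_force: [1.6, -0.5, 0.4]
grip_width: 0.5
```

>>> apply_moves:
  steps: [0.024,0.042,0,0,0,0.048,0.084,0,0,0,0.075,0.126,0,0,0,0.075,0.126,-0.04,0,0,0.075,0.126,-0.08,0,0,0.075,0.126,-0.11,0,0,0.075,0.126,-0.13,0,0,0.075,0.126,-0.145,0,0,0.075,0.126,-0.152,0,0,0.075,0.126,-0.152,0,0]

```text
t: 3.0
tool_pos: [0.5247, -0.0526, 0.0887]
orientation: [0.935, 0.355, -0.001, -0.0]
wrist_force: [-0.3, 0.3, 1.0]
grip_width: 0.504
```

```bash
python3 - <<'E'
from h import *
t=grab('top','t1.png'); s=grab('side','s1.png'); o=get_obs(); print(o['t'],o['tool_pos'],proj('top',o['tool_pos']),proj('side',o['tool_pos']))
a=cv2.resize(t[155:285,255:385],(600,600),interpolation=cv2.INTER_CUBIC); b=cv2.resize(s[165:297,245:380],(614,600),interpolation=cv2.INTER_CUBIC)[:,:]
cv2.imwrite('pics/c1.png',cv2.resize(np.hstack([a,b]),(800,395))[:,:,::-1])
E
```

```text
3.1 [ 0.52549706 -0.05258109  0.08990203] [[348.05670884 236.78877084]] [[344.95218341 226.58835649]]
```

View pics/c1.png

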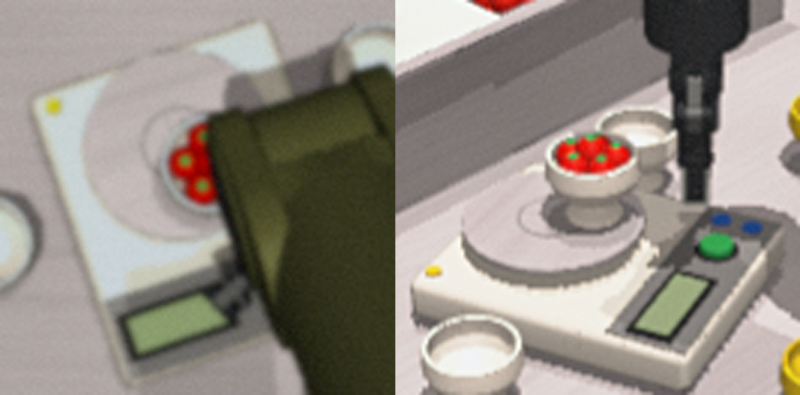

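The fingertips stand level behind the belly, well clear (side crop: tip at (695,202), cup at (592,170)), with the push line running through the pan centre. I approach and begin a slow push.

>>> apply_moves:
  steps: [0.008,0.008,0,0,0,0.015,0.015,0,0,0,0.019,0.019,0,0,0,0.0205,0.0205,0,0,0,0.022,0.0215,0,0,0,0.0235,0.023,0,0,0,0.025,0.0245,0,0,0,0.0265,0.0255,0,0,0,0.028,0.027,0,0,0,0.0295,0.0285,0,0,0]

```text
t: 4.1
tool_pos: [0.5545, -0.0245, 0.0893]
orientation: [0.935, 0.355, -0.0, 0.0]
wrist_force: [-0.4, -0.5, 0.1]
grip_width: 0.5
```

```bash
cat >> h.py <<'E'
from scipy.optimize import least_squares
def redc(im,b):
    x0,y0,x1,y1=b; q=im[y0:y1,x0:x1].astype(int); m=(q[...,0]>110)&(q[...,1]<70)&(q[...,2]<70); m=cv2.morphologyEx(m.astype(np.uint8),cv2.MORPH_CLOSE,np.ones((5,5)));v,u=np.nonzero(m); return np.array([u.mean()+x0,v.mean()+y0,len(u)])
def side_move(im):  # displacement of the coupe since start, from side image, at tomato height
    s0=cv2.imread('pics/side0.png')[:,:,::-1]; a=redc(s0,(290,205,330,230)); b=redc(im,(270,192,335,232))
    return onz('side',b[:2],.12)-onz('side',a[:2],.12),a,b
E
python3 - <<'E'
from h import *
s=grab('side','s2.png'); o=get_obs(); print(o['t'],o['tool_pos'],o['wrist_force']); print(side_move(s))
E
```

```text
4.15 [ 0.55485965 -0.02398571  0.08928704] [-0.04129001 -0.23894657  0.41943313]
(array([0.00214798, 0.00429106, 0.        ]), array([309.85388128, 216.52968037, 219.        ]), array([307.77339901, 216.92610837, 203.        ]))
```

>>> apply_moves:
  steps: [0.0011,0.001,0,0,0,0.0022,0.002,0,0,0,0.0034,0.003,0,0,0,0.0045,0.004,0,0,0,0.0056,0.005,0,0,0,0.0068,0.006,0,0,0,0.0079,0.007,0,0,0,0.009,0.008,0,0,0,0.0101,0.009,0,0,0,0.0112,0.01,0,0,0]

```text
t: 5.15
tool_pos: [0.5658, -0.014, 0.0893]
orientation: [0.935, 0.355, -0.0, -0.0]
wrist_force: [-1.3, -2.1, 0.1]
grip_width: 0.499
```

```bash
python3 - <<'E'
from h import *
s=grab('side','s3.png'); o=get_obs(); print(o['t'],o['tool_pos'],o['wrist_force']); print(side_move(s))
E
```

```text
5.2 [ 0.5659986  -0.01379427  0.08926527] [-0.10573597 -0.24124929 -0.02515679]
(array([0.01142387, 0.01582153, 0.        ]), array([309.85388128, 216.52968037, 219.        ]), array([301.07462687, 217.43283582, 201.        ]))
```

>>> apply_moves:
  steps: [0.0012,0.001,0,0,0,0.0024,0.002,0,0,0,0.0036,0.003,0,0,0,0.0048,0.004,0,0,0,0.006,0.005,0,0,0,0.0072,0.006,0,0,0,0.0084,0.007,0,0,0,0.0092,0.0078,0,0,0,0.0092,0.0078,0,0,0,0.007,0.006,0,0,0]

```text
t: 6.2
tool_pos: [0.5731, -0.0076, 0.0893]
orientation: [0.935, 0.356, 0.0, -0.0]
wrist_force: [-0.9, 0.1, 0.1]
grip_width: 0.504
```

>>> apply_moves:
  steps: [-0.01,-0.009,0,0,0,-0.03,-0.027,0,0,0,-0.055,-0.05,0,0,0,-0.085,-0.08,0.01,0,0,-0.1,-0.12,0.02,0,0.5,-0.11,-0.165,0.03,0,1,-0.11,-0.165,0.03,0,1]

```text
t: 6.9
tool_pos: [0.4598, -0.1812, 0.1201]
orientation: [0.937, 0.35, -0.001, 0.002]
wrist_force: [0.7, 0.6, -0.0]
grip_width: 0.009
```

```bash
python3 - <<'E'
from h import *
s=grab('side','s4.png');t=grab('top','t4.png'); o=get_obs(); print(o['t'],o['tool_pos'],o['grip_width'])
print(side_move(s)); a=redc(t,(295,185,350,230)); print(a,onz('top',a[:2],.12))
# pan: top ring ref and expected rim position at pan centre
P=[.6055,.021]; print('pan px',proj('top',[*P,.062]),'red expected',proj('top',[*P,.12]),proj('side',[*P,.12]))
a=cv2.resize(t[155:285,255:385],(600,600),interpolation=cv2.INTER_CUBIC); b=cv2.resize(s[165:297,245:380],(614,600),interpolation=cv2.INTER_CUBIC)
cv2.imwrite('pics/c4.png',cv2.resize(np.hstack([a,b]),(800,395))[:,:,::-1])
E
```

```text
7.0 [ 0.46167445 -0.17494101  0.11950356] -0.0020424277564596114
(array([0.01966454, 0.02165541, 0.        ]), array([309.85388128, 216.52968037, 219.        ]), array([296.58878505, 217.12149533, 214.        ]))
[313.3959596  199.13535354 495.        ] [0.60240643 0.02084146 0.12      ]
pan px [[313.59839787 202.05354685]] red expected [[313.31304593 197.67815308]] [[295.88067521 214.95025926]]
```

View pics/c4.png

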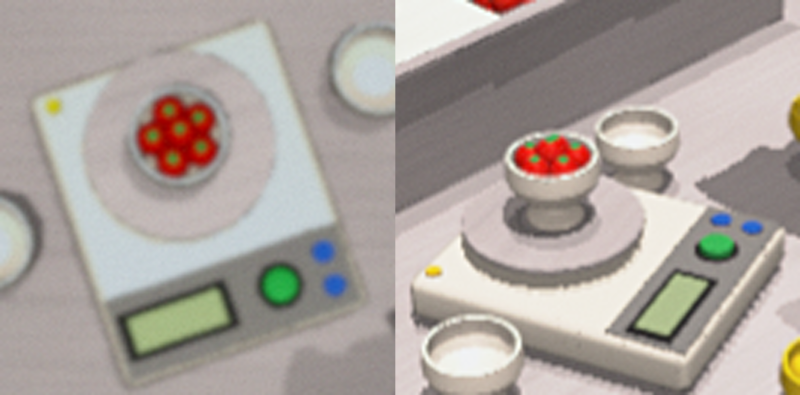

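The coupe stands in the middle (rim centre (180,135) against pan centre (179,146) in the crop; about 13 px of that is expected parallax), so the residual is about 2–3 mm, upright and free. Next is the key, with the fingers shut.

>>> apply_moves:
  steps: [0.013,0.04,0,0,1,0.027,0.08,0,0,1,0.0405,0.1205,0,0,1,0.0405,0.1205,-0.03,0,1,0.0405,0.1205,-0.045,0,1,0.0405,0.1205,-0.055,0,1,0.0405,0.1205,-0.055,0,1,0.0405,0.1205,-0.055,0,1]

```text
t: 7.8
tool_pos: [0.5033, -0.0522, 0.0645]
orientation: [0.935, 0.356, 0.0, -0.0]
wrist_force: [-0.1, 0.4, -0.1]
grip_width: 0.003
```

```bash
python3 - <<'E'
from h import *
s=grab('side','s5.png'); o=get_obs(); print(o['t'],o['tool_pos'],o['wrist_force']); print(side_move(s)[0],proj('side',o['tool_pos']))
cv2.imwrite('pics/c5.png',cv2.resize(s[165:297,275:410],(600,587),interpolation=cv2.INTER_CUBIC)[:,:,::-1])
E
```

```text
7.85 [ 0.5036162  -0.05241431  0.06488287] [-0.45077452  0.11697622 -0.34828073]
[0.01956184 0.02169954 0.        ] [[352.04684419 239.62189777]]
```

View pics/c5.png

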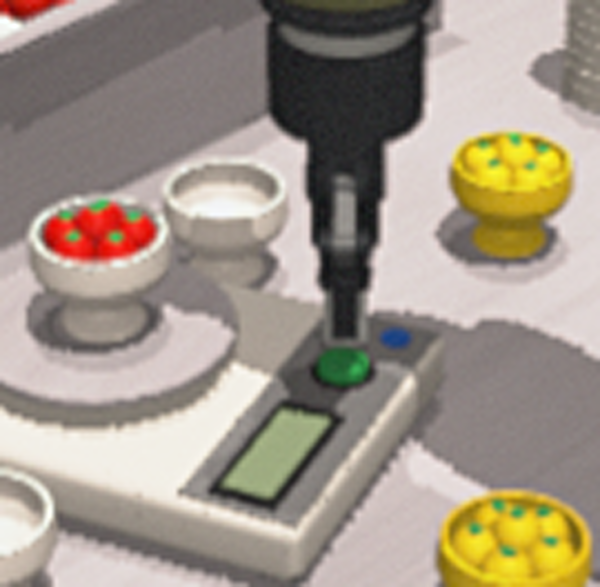

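The shut fingertips stand right over the green key (tip (345,335), key (343,367)); the coupe has not moved. Press down slowly.

>>> apply_moves:
  steps: [0,0,-0.008,0,1,0,0,-0.013,0,1,0,0,-0.015,0,1,0,0,-0.0165,0,1,0,0,-0.018,0,1,0,0,-0.0185,0,1,0,0,-0.0185,0,1,0,0,-0.0185,0,1]

```text
t: 8.65
tool_pos: [0.5031, -0.0529, 0.0461]
orientation: [0.935, 0.355, -0.0, 0.0]
wrist_force: [-1.7, -0.8, 5.5]
grip_width: -0.004
```

>>> apply_moves:
  steps: [0,0,-0.0008,0,1,0,0,-0.0008,0,1,0,0,-0.0008,0,1,0,0,-0.0008,0,1]

```text
t: 9.05
tool_pos: [0.5032, -0.0529, 0.0459]
orientation: [0.935, 0.355, 0.0, 0.0]
wrist_force: [-2.9, -0.2, 12.9]
grip_width: -0.0
```

The force jumped to 13 N with no further travel, so the key is on its stop. I let it up and withdraw.

>>> apply_moves:
  steps: [0,0,0.004,0,1,0,0,0.015,0,1,0,0,0.045,0,1,0,0,0.07,0,1,-0.02,-0.04,0.08,0,1,-0.04,-0.08,0.09,0,1,-0.06,-0.12,0.1,0,1,-0.07,-0.14,0.1,0,1,-0.07,-0.14,0.1,0,1,-0.07,-0.14,0.1,0,1]

```text
t: 10.05
tool_pos: [0.4334, -0.1926, 0.1454]
orientation: [0.935, 0.355, 0.0, -0.0]
wrist_force: [-0.1, -0.6, 0.6]
grip_width: 0.002
```

```bash
python3 - <<'E'
from h import *
s=grab('side','s6.png');t=grab('top','t6.png'); o=get_obs(); print(o['t'],o['tool_pos'],o['wrist_force'])
a=redc(t,(295,185,350,230)); print(side_move(s)[0],a,onz('top',a[:2],.12)); 
print(blob(s,45,80,(340,235,362,256)),blob(t,45,80,(330,235,360,262)))
a=cv2.resize(t[155:285,255:385],(600,600),interpolation=cv2.INTER_CUBIC); b=cv2.resize(s[165:297,245:380],(614,600),interpolation=cv2.INTER_CUBIC)
cv2.imwrite('pics/c6.png',cv2.resize(np.hstack([a,b]),(800,395))[:,:,::-1])
E
```

```text
10.15 [ 0.43392657 -0.19136005  0.14520349] [ 0.24882658 -0.75855861 -0.68717008]
[0.01947556 0.02150741 0.        ] [313.37373737 199.0969697  495.        ] [0.60248815 0.02088763 0.12      ]
(array([351.72222222, 247.09722222]), array([ 6,  9, 12,  8, 72], dtype=int32)) (array([346.74193548, 248.40322581]), array([ 11,   8,  13,  12, 124], dtype=int32))
```

View pics/c6.png

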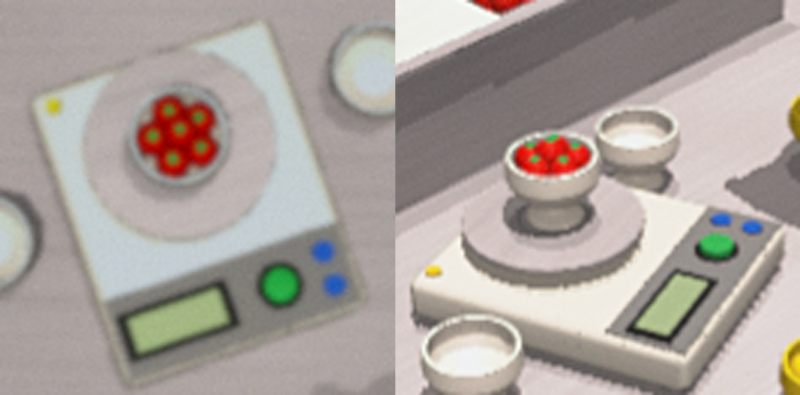

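The coupe has not changed: rim centre at (180,135), on the pan's middle and upright. The key is up again, with its blob at the same pixels as at the start, and the spares are in place. I hand in.

```bash
python3 -c "
from cell import manip; print(manip.hand_in())"
```

```text
the job is handed in; nothing more can be done
None
```

I nudged the coupe about 30 mm to the middle of the pan. I used the half-open fingertips, in one slow three-stage push against its belly, then backed off. Next I pressed the green key with the shut fingertips down to its stop (held 0.4 s, up to 13 N), let it up, withdrew and handed in at about 10 s of the 51 s allowed. No verdict was reported.

- **Coupe:** In the last pictures it stands upright and clear of the arm. It is about 2–3 mm short of the pan centre in x and within about 1 mm in y, against the 8 mm limit. It did not move between release and hand-in.
- **Key:** It shows at its starting pixels in both views, so it is up again. The press was judged from the tool height and force, because the key's travel cannot be read directly.
- **Other things:** Both spare coupes look undisturbed in the last crop. I did not measure the jar, tub, carton, cup stack or spoon again, but the arm kept clear of them.
- **Disagreement:** The two cameras differed by about 4–6 mm on the key and tomatoes. I put that down to the side view seeing their flanks, and relied on the top view.

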